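# Dye stock bottles back to the dispensing rack

## Robot

A 6-joint arm with a two-finger parallel gripper is mounted at the origin on the work surface. World frame = base frame: x ahead of the robot, y to its left, z up, the work surface at z = 0. Lengths are in mm, angles in rad, forces in N, time in s.
With the tool pointing down it reaches from about 350 to 975 mm from the base axis. Payload 7.1 kg.
Tool frame: the origin (TCP) lies on the front face of the gripper's body, between the roots of the fingers; the fingertips stand 80 mm ahead of it and the grasp point (between the pads) lies 61 mm ahead of it; z points along the fingers, y is the line along which they close (so a half turn about z gives the same grasp; the last joint's range is limited). The gripper opens to 88 mm and grips with 3 to 60 N. Pads are 20 mm wide; open, the fingers measure 115 mm over their backs; the gripper's body (75 mm by 178 mm) begins 61 mm behind the grasp point.
Start: joints at [-1.201, 0.423, 1.63, -0, 1.089, -0.019], TCP at [236.94, -578.329, 302.675] pointing down, gripper open.
Joint ranges: [-3, 3], [-0.9, 2.11], [0.09, 2.58], [-1.31, 4.45], [0.11, 2.69], [-2.54, 2.54]. Speed limits (rad/s): [2.39, 2.39, 3.01, 3.14, 3.14, 3.14].

## Interface

Orientations are given as a rotation vector (axis times angle).
In Python, from workcell import readout, vision, close_job gives the robot as it stands.
- The arm moves only by the tool servo_tool, never from a script. Its argument "plan" is a list that holds one entry, the list of rows, each a list of 7 numbers: the gripper command: -1 is fully open, 1 is shut, values between are in proportion, then the shift along the world's x, y, z in units of 40 mm (1.0 is 40 mm), then the turn, a rotation vector about the world's x, y, z in units of 5 degrees (1.0 is 5 degrees). A call has 1 to 5 rows; each row shifts and turns the commanded pose from where the row before left it; what a row does not reach is not made up. A row lasts 1/12 s, in which the tool goes at most 41.7 mm and 7.16 degrees, less where a joint would pass 70% of its speed; a pose out of reach is approached as far as the arm can. A call is refused whole if a number of a shift passes 1 or a number of a turn 1, either way. A call with a gripper value outside its range is refused whole. The fingers move at their own pace and stop on an object; the grip force is fixed at half the most. Time passes only in rows, so rows that do not move let the fingers close. It gives the time, the measured TCP pose, the force, the opening and the grip force at its end, in the units of the state.
- readout.get_obs(): the state, without advancing time (a new reading comes with each control period).
- vision.get_image(name): name is "scene" or "top" or "wrist"; returns the picture (400x640x3 uint8, red, green, blue); there is no depth.
- vision.camera_params(name): a dict with "fx", "fy", "cx", "cy" (pixels), "rvec" (rotation vector, rad) and "tvec" (3), from world to camera coordinates, as OpenCV has them; the wrist camera has in their place "hand_eye" (4x4, takes a point from camera to tool coordinates, whose origin is the TCP and whose axes are the flange's). Camera axes: x right, y down, z forward; pixel columns grow to the right and rows downward; lengths in mm; the calibration is good to about 2 mm. A picture is of the moment at which its call begins: read the wrist's pose just before it. camera_params takes no time and is no camera call.
- close_job(): hands the job in; it is judged then, once.
The state is a dict: "t": time; "qpos": joint angles; "qvel": joint speeds; "joint_torque": joint torques, N m; "ee_pos": TCP position; "orientation": TCP orientation; "ft_force": force on the tool from outside, world axes, zero at the start; "moment": the same for the moment, N m; "width": finger opening in mm; "grasp_force": force on a finger pad.
Only numpy, scipy, OpenCV 4.12 (cv2) and the standard library are available. Lean on these libraries where they do the work, as an engineer would, in place of code of your own. Each camera call takes 0.05 s, during which the arm holds its last target. There are 200 camera calls.

## Task

Move the four dye stock bottles from the steel carry tray to the dispensing rack, so that they stand in the same order as the droppers there: each bottle in the bay whose dropper bulb and floor pad have the colour of its cap. Set each down upright on the floor of its bay rather than dropping it, and leave the spirit lamp and the yarn spool where they are; nothing may be knocked over.

Things in the scene. Friction and masses are not known exactly. Their poses are not given: they have to be found in the camera images.
- bottle_red: Loose closed glass bottle of dye, red cap and red contents, 100 mm tall, 0.1 to 0.17 kg. Body 46 mm diameter, narrowing above 56 mm; cap 38 mm diameter, 76 to 100 mm above the underside: grip it there from above. Stands in a 62 mm cell of the fixed steel carry tray (4 cells in a row, pitch 66 mm, floor 5, walls 27, end handles 56 mm above the bench). Origin: centre of underside; z up.
- bottle_yellow: Loose closed glass bottle of dye, yellow cap and yellow contents, 100 mm tall, 0.1 to 0.17 kg. Body 46 mm diameter, narrowing above 56 mm; cap 38 mm diameter, 76 to 100 mm above the underside: grip it there from above. Stands in a 62 mm cell of the fixed steel carry tray (4 cells in a row, pitch 66 mm, floor 5, walls 27, end handles 56 mm above the bench). Origin: centre of underside; z up.
- bottle_blue: Loose closed glass bottle of dye, blue cap and blue contents, 100 mm tall, 0.1 to 0.17 kg. Body 46 mm diameter, narrowing above 56 mm; cap 38 mm diameter, 76 to 100 mm above the underside: grip it there from above. Stands in a 62 mm cell of the fixed steel carry tray (4 cells in a row, pitch 66 mm, floor 5, walls 27, end handles 56 mm above the bench). Origin: centre of underside; z up.
- bottle_green: Loose closed glass bottle of dye, green cap and green contents, 100 mm tall, 0.1 to 0.17 kg. Body 46 mm diameter, narrowing above 56 mm; cap 38 mm diameter, 76 to 100 mm above the underside: grip it there from above. Stands in a 62 mm cell of the fixed steel carry tray (4 cells in a row, pitch 66 mm, floor 5, walls 27, end handles 56 mm above the bench). Origin: centre of underside; z up.
- bay_red: Bay of the fixed dispensing rack: open square white well with red floor pad, and in front a dropper with red bulb (top under 32 mm). Inside 62 mm wide, walls 2 mm. Origin: centre of the well at the bay's underside, 8 mm above the bench; floor 5 mm, wall top 29 mm above the origin. y along the row of 4 bays (pitch 68 mm), dropper towards -x to 119 mm, z up. End cheeks 30 mm high.
- bay_yellow: Bay of the fixed dispensing rack: open square white well with yellow floor pad, and in front a dropper with yellow bulb (top under 32 mm). Inside 62 mm wide, walls 2 mm. Origin: centre of the well at the bay's underside, 8 mm above the bench; floor 5 mm, wall top 29 mm above the origin. y along the row of 4 bays (pitch 68 mm), dropper towards -x to 119 mm, z up. End cheeks 30 mm high.
- bay_blue: Bay of the fixed dispensing rack: open square white well with blue floor pad, and in front a dropper with blue bulb (top under 32 mm). Inside 62 mm wide, walls 2 mm. Origin: centre of the well at the bay's underside, 8 mm above the bench; floor 5 mm, wall top 29 mm above the origin. y along the row of 4 bays (pitch 68 mm), dropper towards -x to 119 mm, z up. End cheeks 30 mm high.
- bay_green: Bay of the fixed dispensing rack: open square white well with green floor pad, and in front a dropper with green bulb (top under 32 mm). Inside 62 mm wide, walls 2 mm. Origin: centre of the well at the bay's underside, 8 mm above the bench; floor 5 mm, wall top 29 mm above the origin. y along the row of 4 bays (pitch 68 mm), dropper towards -x to 119 mm, z up. End cheeks 30 mm high.
- lamp: Bystander: glass spirit lamp with white cap, 100 mm tall, 72 mm widest diameter, loose, stands on the bench beyond the racks. Origin: centre of the underside, z up.
- spool: Bystander: white yarn spool, 62 mm diameter, 92 mm tall, loose, stands on end on the bench beyond the racks. Origin: centre of the underside, z up.
Mind the look-alikes: they are no part of the job. What is shaped like the bottle_yellow but orange or purple is not meant.

How it is judged (in metres and radians):
At the end, for the whole second after the job is handed in: Each of the four bottles stands in the bay of its own colour: underside within 13.5 mm of the well's centre (anywhere the well's walls allow), on the well's floor (height within 4 mm), upright within 0.06 rad, at rest; the lamp and the spool within 15 mm of where they started and upright (horizontal distance between bottle_red and bay_red below 0.0135 m and z of bottle_red in the frame of bay_red between 0.002 and 0.009 m and angle between each of bottle_red, bottle_yellow, bottle_blue, bottle_green's own z axis and vertical below 0.06 rad and linear speed of each of bottle_red, bottle_yellow, bottle_blue, bottle_green below 0.02 m/s and angular speed of each of bottle_red, bottle_yellow, bottle_blue, bottle_green below 0.2 rad/s and horizontal distance between bottle_yellow and bay_yellow below 0.0135 m and z of bottle_yellow in the frame of bay_yellow between 0.002 and 0.009 m and horizontal distance between bottle_blue and bay_blue below 0.0135 m and z of bottle_blue in the frame of bay_blue between 0.002 and 0.009 m and horizontal distance between bottle_green and bay_green below 0.0135 m and z of bottle_green in the frame of bay_green between 0.002 and 0.009 m and distance of each of lamp, spool from where it was at the start of the episode below 0.015 m and angle between each of lamp, spool's own z axis and vertical below 0.1 rad); the robot touches nothing.
It fails at once if a bottle is knocked over or tipped far (angle between any of bottle_red, bottle_yellow, bottle_blue, bottle_green's own z axis and vertical above 0.6 rad).
It fails at once if a bottle is dropped into its bay (coming down inside the well faster than 0.55 m/s, a free fall of more than 15 mm) ((horizontal distance between bottle_red and bay_red below 0.03 m and z of bottle_red in the frame of bay_red below 0.029 m and linear speed of bottle_red above 0.55 m/s) or (horizontal distance between bottle_yellow and bay_yellow below 0.03 m and z of bottle_yellow in the frame of bay_yellow below 0.029 m and linear speed of bottle_yellow above 0.55 m/s) or (horizontal distance between bottle_blue and bay_blue below 0.03 m and z of bottle_blue in the frame of bay_blue below 0.029 m and linear speed of bottle_blue above 0.55 m/s) or (horizontal distance between bottle_green and bay_green below 0.03 m and z of bottle_green in the frame of bay_green below 0.029 m and linear speed of bottle_green above 0.55 m/s)).
It fails at once if the lamp or the spool is knocked over or pushed away (angle between any of lamp, spool's own z axis and vertical above 0.3 rad or distance of any of lamp, spool from where it was at the start of the episode above 0.03 m).
It also fails if it takes over 118 s, if anything falls off the work surface, if the arm or the gripper's body presses on something with over 40 N, if the wrist force passes 120 N, or if a joint passes its speed limit or range.

## Working session

There is one attempt and no reset: what is moved stays moved. The work goes in short steps, Python scripts to look and compute and a tool call to move; the robot and the scene stay as the last step left them, time stands still between calls to the robot, and variables do not carry over. Pictures are saved under pics/ and viewed, at most 14 in all, crops included, and the job is handed in when it is done.

Besides the shell and the picture viewer there is one more tool, called after "Request:" by a JSON object that holds its "name" and its "arguments". servo_tool: Moves the arm, as the interface text tells. Its arguments: {"type":"object","properties":{"plan":{"type":"array"}},"required":["plan"]}

```bash
mkdir -p pics
cat > h.py <<'E'
import numpy as np, cv2
from workcell import readout, vision
def cam(n):
    p=vision.camera_params(n); K=np.array([[p['fx'],0,p['cx']],[0,p['fy'],p['cy']],[0,0,1.]])
    return K,p
def save(n,f):
    im=vision.get_image(n); cv2.imwrite(f,im[:,:,::-1]); return im
def ray(n,u,v,z):
    K,p=cam(n)
    d=np.linalg.inv(K)@[u,v,1.]
    if 'rvec' in p:
        R=cv2.Rodrigues(np.array(p['rvec'],float))[0]; c=-R.T@np.array(p['tvec'],float).ravel(); d=R.T@d
    else:
        o=readout.get_obs(); H=np.array(p['hand_eye']); R=cv2.Rodrigues(np.array(o['orientation'],float))[0]
        c=R@H[:3,3]+np.array(o['ee_pos']); d=R@H[:3,:3]@d
    return c+d*(z-c[2])/d[2]
E
python3 - <<'E'
from h import *
print(readout.get_obs())
for n in ('scene','top'): save(n,f'pics/{n}0.png')
print(vision.camera_params('top'),vision.camera_params('wrist'))
E
```

```text
{'t': 0.0, 'qpos': array([-1.20098948e+00,  4.23817721e-01,  1.63068525e+00, -2.48098411e-05,
        1.08861483e+00, -1.89874024e-02]), 'qvel': array([ 1.60819034e-04,  1.32740635e-03,  7.96572260e-04, -1.07855676e-03,
       -1.95814306e-05, -1.58978004e-03]), 'joint_torque': array([ 2.87808798e-03, -5.44623899e+01, -2.73668271e+01,  6.44733198e-02,
        2.26349506e-02, -1.13390950e-04]), 'ee_pos': array([ 236.7888929 , -577.93557971,  301.91791401]), 'orientation': array([-3.08094536e+00, -6.06605698e-01,  4.51845493e-04]), 'ft_force': array([-0.2079084 ,  0.53614408, -0.81155979]), 'moment': array([0.02798594, 0.00349247, 0.03297002]), 'grasp_force': 0.0, 'width': 88.40833584385229}
{'fx': 426.38057053935927, 'fy': 426.38057053935927, 'cx': 318.5820293856874, 'cy': 201.6769085176876, 'rvec': array([ 2.09540081, -2.14696997,  0.11761699]), 'tvec': array([ 33.54719968, 615.67046427, 808.80540214])} {'fx': 280.17996575335684, 'fy': 280.17996575335684, 'cx': 318.74104637226856, 'cy': 201.81644884220978, 'hand_eye': array([[-3.27097440e-04, -9.65454790e-01, -2.60570416e-01,
         7.12915135e+01],
       [ 9.99997889e-01, -8.44433352e-04,  1.87344935e-03,
         4.84966694e-02],
       [-2.02876500e-03, -2.60569253e-01,  9.65453028e-01,
        -8.19197766e+01],
       [ 0.00000000e+00,  0.00000000e+00,  0.00000000e+00,
         1.00000000e+00]])}
```

View pics/top0.png

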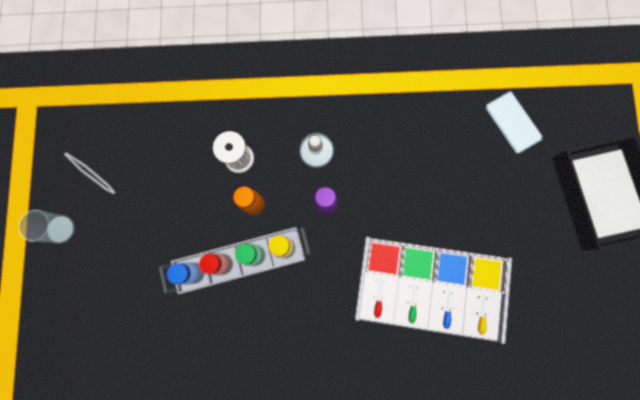

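View pics/scene0.png

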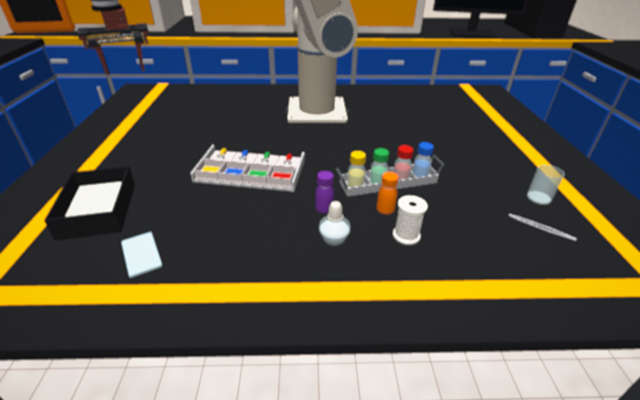

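```bash
cat >> h.py <<'E'
def masks(im):
    hsv=cv2.cvtColor(im,cv2.COLOR_RGB2HSV); h,s,v=cv2.split(hsv); ok=(s>150)&(v>90)
    return {'red':ok&((h<5)|(h>173)),'yellow':ok&(h>22)&(h<33),'green':ok&(h>50)&(h<80),'blue':ok&(h>100)&(h<120),'orange':ok&(h>9)&(h<19),'purple':ok&(h>130)&(h<150)}
def blobs(m,amin):
    n,l,st,c=cv2.connectedComponentsWithStats(m.astype(np.uint8))
    return [(int(st[i,4]),c[i].round(1),st[i,:4]) for i in range(1,n) if st[i,4]>=amin]
E
python3 - <<'E'
from h import *
im=cv2.imread('pics/top0.png')[:,:,::-1].copy()
for k,m in masks(im).items():
    for a,c,b in blobs(m,60):
        if a<3000: print(k,a,c,b,'z105',ray('top',*c,105).round(0)[:2],'z13',ray('top',*c,13).round(0)[:2],'z30',ray('top',*c,30).round(0)[:2])
g=cv2.resize(im[180:300,150:350],None,fx=4,fy=4,interpolation=cv2.INTER_CUBIC); cv2.imwrite('pics/crop.png',g[:,:,::-1])
E
```

```text
red 682 [383.8 258.3] [370 244  29  29] z105 [ 500. -101.] z13 [ 501. -110.] z30 [ 501. -109.]
red 340 [209.6 263.5] [199 254  22  20] z105 [497. 221.] z13 [499. 249.] z30 [498. 243.]
red 76 [377.7 309. ] [375 302   6  15] z105 [410. -86.] z13 [401. -94.] z30 [403. -92.]
yellow 331 [279.  245.6] [269 236  21  20] z105 [527.  91.] z13 [532. 104.] z30 [531. 102.]
yellow 694 [486.5 273.4] [473 259  28  30] z105 [ 469. -283.] z13 [ 467. -314.] z30 [ 467. -308.]
yellow 96 [482.2 325.4] [479 318   7  16] z105 [ 379. -268.] z13 [ 366. -297.] z30 [ 368. -292.]
green 303 [245.6 253.6] [236 244  20  20] z105 [514. 154.] z13 [517. 173.] z30 [517. 170.]
green 630 [417.5 263.3] [404 250  28  28] z105 [ 489. -161.] z13 [ 490. -178.] z30 [ 490. -175.]
green 64 [412.1 314.4] [410 307   5  15] z105 [ 399. -146.] z13 [ 389. -162.] z30 [ 391. -159.]
blue 650 [451.8 268.5] [438 255  28  29] z105 [ 479. -222.] z13 [ 478. -246.] z30 [ 478. -241.]
blue 384 [177.5 273.4] [166 264  24  20] z105 [480. 281.] z13 [480. 315.] z30 [480. 309.]
blue 77 [446.9 320. ] [444 313   7  15] z105 [ 389. -207.] z13 [ 378. -229.] z30 [ 380. -225.]
orange 635 [248.1 199.8] [233 186  31  29] z105 [615. 149.] z13 [630. 169.] z30 [627. 165.]
```

View pics/crop.png

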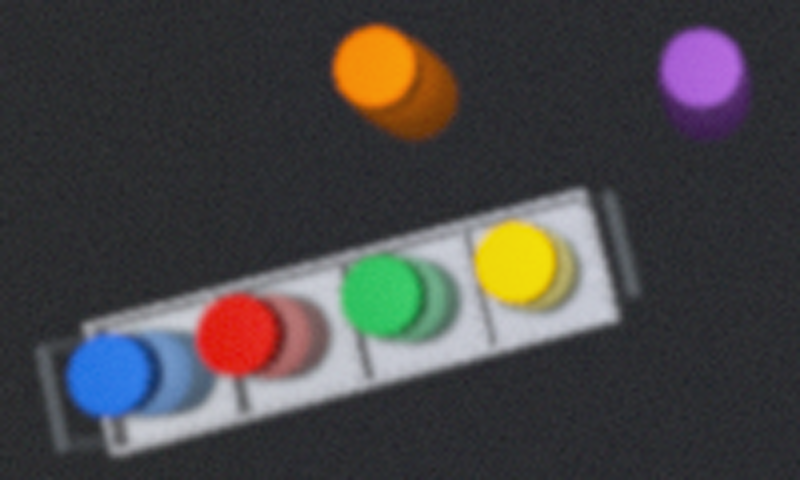

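Look-alikes: the orange bottle (248,200) and the purple one (326,198) stand outside the tray. The crop confirms the targets in the tray: blue (177,273), red (210,264), green (246,254), yellow (279,246). In the 4x crop these caps sit at about (110,375), (238,335), (383,295) and (515,262). Next I go over the rack and look from nearer.

Request:
{"name": "servo_tool", "arguments": {"plan": [[[-1,0.4,0.66,0,0,0,0.9],[-1,0.4,0.66,0,0,0,0.9],[-1,0.4,0.66,0,0,0,0.9],[-1,0.4,0.66,0,0,0,0.9],[-1,0.4,0.66,0,0,0,0.9]]]}}

```text
t: 0.52
ee_pos: [317.2, -444.9, 302.3]
orientation: [-2.902, -1.201, 0.0]
ft_force: [1.1, -0.2, 0.1]
width: 87.7
grasp_force: 0.0
```

Request:
{"name": "servo_tool", "arguments": {"plan": [[[-1,0.4,0.66,0,0,0,0.9],[-1,0.4,0.66,0,0,0,0.9],[-1,0.4,0.66,0,0,0,0.9],[-1,0.4,0.66,0,0,0,0.9],[-1,0.4,0.66,0,0,0,0.9]]]}}

```text
t: 0.93
ee_pos: [397.3, -312.8, 302.5]
orientation: [-2.612, -1.745, 0.0]
ft_force: [1.0, -0.7, 0.5]
width: 87.7
grasp_force: 0.0
```

Request:
{"name": "servo_tool", "arguments": {"plan": [[[-1,0.4,0.66,0,0,0,0.9],[-1,0.4,0.66,0,0,0,0.9],[-1,0.4,0.66,0,0,0,0.9],[-1,0.4,0.66,0,0,0,0.9],[-1,0.4,0.66,0,0,0,0.9]]]}}

```text
t: 1.35
ee_pos: [477.3, -180.9, 302.5]
orientation: [-2.221, -2.221, 0.0]
ft_force: [0.4, -1.0, -0.0]
width: 87.9
grasp_force: 0.0
```

Request:
{"name": "servo_tool", "arguments": {"plan": [[[-1,0,0,0,0,0,0],[-1,0,0,0,0,0,0],[-1,0,0,0,0,0,0],[-1,0,0,0,0,0,0]]]}}

```text
t: 1.68
ee_pos: [476.4, -183.1, 302.5]
orientation: [-2.227, -2.215, 0.001]
ft_force: [0.7, -0.0, -0.0]
width: 87.6
grasp_force: 0.0
```

Run:
```python
from h import *
o=readout.get_obs(); print(o['ee_pos'],o['orientation'],o['qpos'].round(2))
im=save('wrist','pics/w0.png')
for k,m in masks(im).items():
    for a,c,b in blobs(m,80): print(k,a,c,b,'z13',ray('wrist',*c,13).round(0)[:2],'z30',ray('wrist',*c,30).round(0)[:2])
```

```text
[ 476.37251033 -183.06877203  302.48873581] [-2.22738209e+00 -2.21495115e+00  6.41644688e-04] [-0.39  0.26  1.88 -0.    1.01 -0.38]
red 2003 [338.2 123.9] [314  98  51  53] z13 [ 502. -110.] z30 [ 501. -110.]
red 310 [258.1 110.6] [245 103  28  15] z13 [401. -93.] z30 [404. -94.]
yellow 5346 [614.5 169.4] [579  53  61 214] z13 [ 871. -171.] z30 [ 853. -168.]
yellow 1092 [312.3 269.6] [292 253  42  33] z13 [ 466. -316.] z30 [ 467. -307.]
green 194 [251.4 164.5] [240 159  26  13] z13 [ 388. -161.] z30 [ 392. -159.]
blue 1379 [320.3 224.9] [299 205  45  41] z13 [ 479. -247.] z30 [ 478. -241.]
blue 235 [247.  214.3] [235 209  25  12] z13 [ 377. -231.] z30 [ 381. -225.]
purple 349 [453.4  21.4] [443   0  30  34] z13 [635.   4.] z30 [628.  -1.]
purple 280 [478.7   4.6] [462   0  33  15] z13 [663.  21.] z30 [654.  15.]
```

View pics/w0.png

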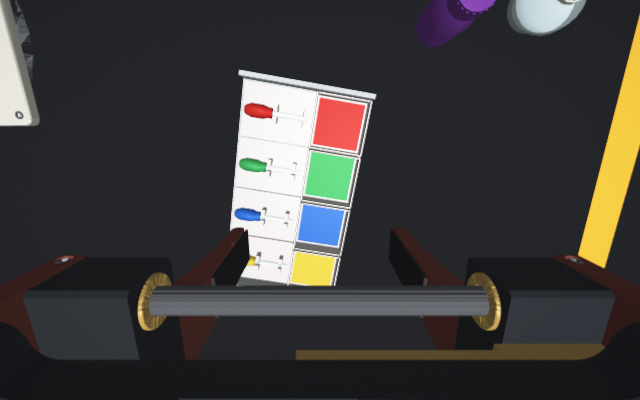

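The wrist view shows the pads red (338,124), green (331,175), blue (320,225) and yellow (312,270, partly hidden). Their positions agree with the top view, and the pitch fits. Next is the tray.

Request:
{"name": "servo_tool", "arguments": {"plan": [[[-1,0.1,0.98,0,0,0,0],[-1,0.1,0.98,0,0,0,0],[-1,0.1,0.98,0,0,0,0],[-1,0.1,0.98,0,0,0,0]]]}}

```text
t: 2.07
ee_pos: [492.6, -25.3, 302.8]
orientation: [2.23, 2.213, 0.0]
ft_force: [0.8, -0.7, 0.4]
width: 87.6
grasp_force: 0.0
```

Request:
{"name": "servo_tool", "arguments": {"plan": [[[-1,0.1,0.98,0,0,0,0],[-1,0.1,0.98,0,0,0,0],[-1,0.1,0.98,0,0,0,0],[-1,0.1,0.98,0,0,0,0]]]}}

```text
t: 2.4
ee_pos: [509.0, 132.0, 302.8]
orientation: [2.228, 2.214, 0.0]
ft_force: [1.6, -0.9, 0.5]
width: 88.1
grasp_force: 0.0
```

Request:
{"name": "servo_tool", "arguments": {"plan": [[[-1,0,0,0,0,0,0],[-1,0,0,0,0,0,0],[-1,0,0,0,0,0,0],[-1,0,0,0,0,0,0]]]}}

```text
t: 2.73
ee_pos: [508.8, 129.7, 302.5]
orientation: [-2.228, -2.215, 0.001]
ft_force: [-0.0, -0.2, 0.1]
width: 87.8
grasp_force: 0.0
```

Run:
```python
from h import *
o=readout.get_obs(); print(o['ee_pos'],o['orientation'],o['qpos'].round(2))
im=save('wrist','pics/w1.png')
for k,m in masks(im).items():
    for a,c,b in blobs(m,80):
        cs=max(cv2.findContours((m[b[1]:b[1]+b[3],b[0]:b[0]+b[2]]).astype(np.uint8),0,1)[0],key=len)
        print(k,a,c,b,'z105',ray('wrist',*c,105).round(0)[:2], cv2.minEnclosingCircle(cs))
```

```text
[508.81128008 129.65300693 302.53796959] [-2.22802682e+00 -2.21473371e+00  1.12399704e-03] [ 0.23  0.28  1.85 -0.    1.02  0.23]
red 1289 [306.4 100.8] [287  80  40  43] z105 [498. 223.] ((19.91575813293457, 20.932727813720703), 21.154298782348633)
red 201 [249.6 326.1] [239 321  22  11] z105 [427. -26.] ((10.5, 5.0714287757873535), 10.702474594116211)
red 756 [314.3 335.7] [295 323  39  26] z105 [503. -40.] ((19.0, 12.5), 20.42679786682129)
yellow 8141 [602.2 126.9] [557   0  83 258] z105 [783. 198.] ((41.0, 126.5), 132.97848510742188)
yellow 464 [334.4 228.3] [320 209  36  38] z105 [526.  95.] ((16.558822631835938, 18.617647171020508), 19.170841217041016)
blue 1790 [286.8  32.2] [265   6  44  54] z105 [482. 281.] ((21.5, 26.5), 26.580167770385742)
orange 1380 [412.5 159.1] [386 140  64  46] z105 [603. 168.] ((31.700000762939453, 20.739999771118164), 31.919960021972656)
purple 126 [390.8 276.6] [385 266  13  19] z105 [589.  38.] ((6.0, 9.0), 9.219644546508789)
```

View pics/w1.png

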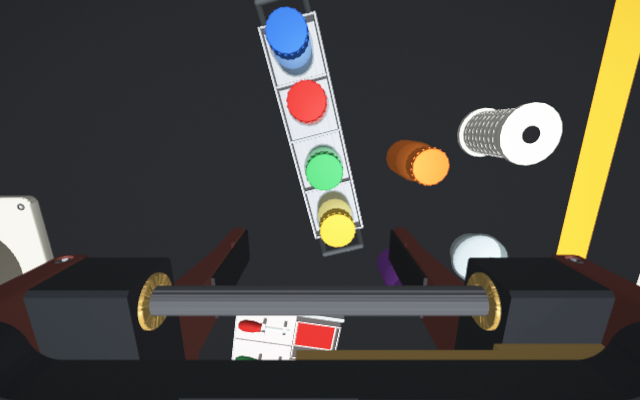

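Wrist view: the caps are blue (287,32), red (306,101), green (324,169) and yellow (337,229). They agree with the top view to within 4 mm. The yellow bottle goes first.

Request:
{"name": "servo_tool", "arguments": {"plan": [[[-1,0.23,-0.48,0,0,0,0],[-1,0.23,-0.48,0,0,0,0],[-1,0,0,-0.7,0,0,0],[-1,0,0,-0.7,0,0,0],[-1,0,0,-0.7,0,0,0]]]}}

```text
t: 3.2
ee_pos: [527.8, 90.9, 218.4]
orientation: [2.229, 2.212, 0.002]
ft_force: [0.3, 0.5, -0.1]
width: 88.0
grasp_force: 0.0
```

Request:
{"name": "servo_tool", "arguments": {"plan": [[[-1,0,0,-0.6,0,0,0],[-1,0,0,-0.5,0,0,0],[-1,0,0,-0.5,0,0,0],[-1,0,0,0,0,0,0],[-1,0,0,0,0,0,0]]]}}

```text
t: 3.62
ee_pos: [526.9, 91.6, 154.1]
orientation: [-2.227, -2.214, 0.003]
ft_force: [0.8, -0.1, 0.4]
width: 87.6
grasp_force: 0.0
```

Request:
{"name": "servo_tool", "arguments": {"plan": [[[1,0,0,0,0,0,0],[1,0,0,0,0,0,0],[1,0,0,0,0,0,0],[1,0,0,0,0,0,0],[1,0,0,0,0,0,0]]]}}

```text
t: 4.03
ee_pos: [527.7, 92.9, 155.5]
orientation: [2.225, 2.217, 0.002]
ft_force: [0.0, -0.6, -0.0]
width: 58.0
grasp_force: 0.0
```

Request:
{"name": "servo_tool", "arguments": {"plan": [[[1,0,0,0,0,0,0],[1,0,0,0,0,0,0],[1,0,0,0,0,0,0],[1,0,0,0,0,0,0],[1,0,0,0,0,0,0]]]}}

```text
t: 4.45
ee_pos: [527.4, 92.9, 154.7]
orientation: [2.226, 2.217, 0.0]
ft_force: [0.3, 0.7, 1.7]
width: 37.5
grasp_force: 30.0
```

Request:
{"name": "servo_tool", "arguments": {"plan": [[[1,0,0,0.4,0,0,0],[1,0,0,0.7,0,0,0],[1,0,0,0.8,0,0,0],[1,0,0,0.8,0,0,0],[1,0,0,0.5,0,0,0]]]}}

```text
t: 4.87
ee_pos: [527.9, 93.0, 285.4]
orientation: [2.225, 2.216, 0.003]
ft_force: [1.2, 0.1, -0.8]
width: 37.3
grasp_force: 30.0
```

Request:
{"name": "servo_tool", "arguments": {"plan": [[[1,-0.05,-0.4,0,0,0,0],[1,-0.1,-0.7,0,0,0,0],[1,-0.15,-0.95,0,0,0,0],[1,-0.15,-0.95,0,0,0,0],[1,-0.15,-0.95,0,0,0,0]]]}}

```text
t: 5.28
ee_pos: [502.6, -66.3, 282.5]
orientation: [-2.224, -2.218, 0.0]
ft_force: [0.4, -0.1, -2.0]
width: 37.4
grasp_force: 30.0
```

Request:
{"name": "servo_tool", "arguments": {"plan": [[[1,-0.15,-0.95,0,0,0,0],[1,-0.15,-0.95,0,0,0,0],[1,-0.15,-0.95,0,0,0,0],[1,-0.15,-0.95,0,0,0,0],[1,-0.15,-0.95,0,0,0,0]]]}}

```text
t: 5.7
ee_pos: [472.4, -256.8, 282.4]
orientation: [-2.225, -2.217, 0.0]
ft_force: [0.3, -0.2, -2.1]
width: 37.9
grasp_force: 30.0
```

Request:
{"name": "servo_tool", "arguments": {"plan": [[[1,-0.14,-0.85,0,0,0,0],[1,-0.1,-0.5,0,0,0,0],[1,0,0,0,0,0,0],[1,0,0,0,0,0,0],[1,0,0,0,0,0,0]]]}}

```text
t: 6.12
ee_pos: [463.4, -308.4, 282.2]
orientation: [-2.225, -2.216, -0.0]
ft_force: [-0.8, 0.4, -1.4]
width: 37.3
grasp_force: 30.0
```

Run:
```python
from h import *
o=readout.get_obs(); print(o['ee_pos'],o['ft_force'],o['width'])
im=save('wrist','pics/w2.png')
for k,m in masks(im).items():
    for a,c,b in blobs(m,150): print(k,a,c,b,'z13',ray('wrist',*c,13).round(0)[:2])
```

```text
[ 463.44536663 -308.4381902   282.2316155 ] [-0.764749    0.39506092 -1.3568247 ] 37.30210531896465
red 1577 [352.9  14.6] [324   0  57  35] z13 [ 502. -119.]
yellow 1043 [322.5 177. ] [299 162  49  34] z13 [ 469. -300.]
yellow 287 [240.8 174.2] [228 168  27  13] z13 [ 365. -296.]
yellow 3984 [318.7 255.6] [283 220  73  66] z13 [ 463. -409.]
green 359 [251.9  54.6] [238  46  30  17] z13 [ 388. -159.]
blue 2176 [331.1 131.6] [305 105  54  54] z13 [ 479. -244.]
blue 341 [246.4 117.5] [232 110  30  16] z13 [ 377. -227.]
```

View pics/w2.png

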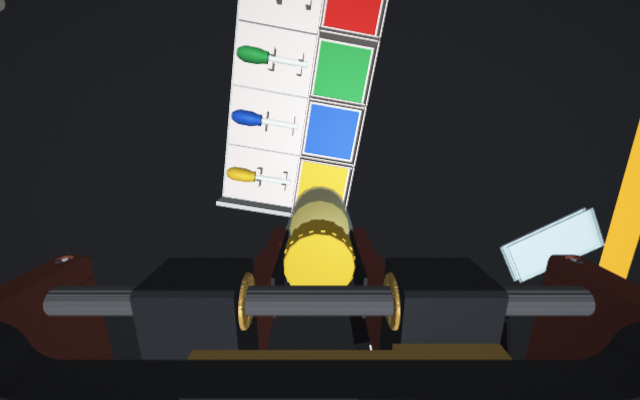

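The wrist view shows the bottle held upright, its cap at (319,256), with the yellow pad just behind it. The blue pad measures exactly where the row model puts it. Correct and lower.

Request:
{"name": "servo_tool", "arguments": {"plan": [[[1,0.11,-0.07,0,0,0,0],[1,0,0,-0.5,0,0,0],[1,0,0,-0.6,0,0,0],[1,0,0,-0.5,0,0,0],[1,0,0,-0.4,0,0,0]]]}}

```text
t: 6.58
ee_pos: [468.5, -310.7, 201.4]
orientation: [-2.223, -2.218, 0.0]
ft_force: [0.1, -0.0, -1.4]
width: 37.4
grasp_force: 30.0
```

Request:
{"name": "servo_tool", "arguments": {"plan": [[[1,0,0,-0.4,0,0,0],[1,0,0,-0.3,0,0,0],[1,0,0,-0.15,0,0,0],[1,0,0,-0.05,0,0,0],[1,0,0,0,0,0,0]]]}}

```text
t: 7.0
ee_pos: [468.4, -311.7, 166.6]
orientation: [-2.225, -2.218, 0.0]
ft_force: [0.3, -0.2, -0.8]
width: 38.0
grasp_force: 30.0
```

Request:
{"name": "servo_tool", "arguments": {"plan": [[[1,0,0,-0.04,0,0,0],[1,0,0,0,0,0,0],[1,0,0,0,0,0,0]]]}}

```text
t: 7.25
ee_pos: [468.4, -312.2, 165.8]
orientation: [2.225, 2.216, 0.0]
ft_force: [0.3, 0.9, -1.7]
width: 37.5
grasp_force: 30.0
```

Request:
{"name": "servo_tool", "arguments": {"plan": [[[1,0,0,-0.03,0,0,0],[1,0,0,-0.03,0,0,0],[1,0,0,0,0,0,0]]]}}

```text
t: 7.5
ee_pos: [468.2, -312.0, 162.8]
orientation: [2.226, 2.217, 0.0]
ft_force: [0.5, -0.9, -0.4]
width: 37.4
grasp_force: 30.0
```

Request:
{"name": "servo_tool", "arguments": {"plan": [[[1,0,0,-0.03,0,0,0],[1,0,0,0,0,0,0]]]}}

```text
t: 7.67
ee_pos: [468.6, -312.2, 162.6]
orientation: [2.225, 2.216, 0.0]
ft_force: [-0.2, 0.7, 8.8]
width: 37.6
grasp_force: 30.0
```

Contact is felt, with 9 N on the wrist. Release, rise and go to green.

Request:
{"name": "servo_tool", "arguments": {"plan": [[[-1,0,0,0,0,0,0],[-1,0,0,0,0,0,0],[-1,0,0,0,0,0,0],[-1,0,0,0,0,0,0],[-1,0,0,0,0,0,0]]]}}

```text
t: 8.08
ee_pos: [468.1, -311.9, 161.3]
orientation: [-2.226, -2.217, 0.0]
ft_force: [0.3, -0.4, 0.1]
width: 67.4
grasp_force: 0.0
```

Request:
{"name": "servo_tool", "arguments": {"plan": [[[-1,0,0,0,0,0,0],[-1,0,0,0,0,0,0],[-1,0,0,0,0,0,0],[-1,0,0,0,0,0,0],[-1,0,0,0,0,0,0]]]}}

```text
t: 8.5
ee_pos: [468.1, -311.9, 161.4]
orientation: [-2.226, -2.217, 0.0]
ft_force: [-0.6, 0.1, 0.3]
width: 87.9
grasp_force: 0.0
```

Request:
{"name": "servo_tool", "arguments": {"plan": [[[-1,0,0,0.4,0,0,0],[-1,0,0,0.7,0,0,0],[-1,0,0,0.7,0,0,0],[-1,0,0,0.7,0,0,0],[-1,0,0,0.6,0,0,0]]]}}

```text
t: 8.92
ee_pos: [468.2, -312.0, 287.3]
orientation: [2.225, 2.217, 0.0]
ft_force: [0.6, 0.3, 0.1]
width: 87.8
grasp_force: 0.0
```

Request:
{"name": "servo_tool", "arguments": {"plan": [[[-1,0.1,0.97,0,0,0,0],[-1,0.1,0.97,0,0,0,0],[-1,0.1,0.97,0,0,0,0],[-1,0.1,0.97,0,0,0,0]]]}}

```text
t: 9.25
ee_pos: [483.9, -155.4, 285.8]
orientation: [2.227, 2.216, 0.0]
ft_force: [1.1, -0.4, -0.1]
width: 87.7
grasp_force: 0.0
```

Request:
{"name": "servo_tool", "arguments": {"plan": [[[-1,0.1,0.97,0,0,0,0],[-1,0.1,0.97,0,0,0,0],[-1,0.1,0.97,0,0,0,0],[-1,0.1,0.97,0,0,0,0]]]}}

```text
t: 9.58
ee_pos: [499.9, 0.3, 285.6]
orientation: [2.226, 2.217, 0.0]
ft_force: [1.0, 0.4, -0.1]
width: 88.0
grasp_force: 0.0
```

Request:
{"name": "servo_tool", "arguments": {"plan": [[[-1,0.1,0.97,0,0,0,0],[-1,0.1,0.97,0,0,0,0],[-1,0.1,0.97,0,0,0,0],[-1,0.1,0.97,0,0,0,0],[-1,0,0,0,0,0,0]]]}}

```text
t: 10.0
ee_pos: [516.7, 159.2, 285.9]
orientation: [-2.221, -2.222, -0.004]
ft_force: [-0.2, 0.1, -0.0]
width: 87.9
grasp_force: 0.0
```

Request:
{"name": "servo_tool", "arguments": {"plan": [[[-1,0,0,0,0,0,0],[-1,0,0,0,0,0,0]]]}}

```text
t: 10.17
ee_pos: [515.8, 153.5, 285.2]
orientation: [-2.225, -2.218, 0.001]
ft_force: [-0.7, -0.5, 0.1]
width: 87.6
grasp_force: 0.0
```

Run:
```python
from h import *
o=readout.get_obs(); print(o['ee_pos'],o['t'])
im=save('top','pics/t1.png')
for k,m in masks(im).items():
    for a,c,b in blobs(m,150): 
        if a<3000: print(k,a,c,'z113',ray('top',*c,113).round(0)[:2],'z105',ray('top',*c,105).round(0)[:2])
```

```text
[515.76273887 153.47487883 285.23945477] 10.1667
red 682 [383.8 258.3] z113 [ 499. -100.] z105 [ 500. -101.]
yellow 446 [503.3 272.9] z113 [ 469. -309.] z105 [ 469. -312.]
green 301 [245.7 253.7] z113 [513. 152.] z105 [514. 153.]
green 632 [417.6 263.3] z113 [ 489. -160.] z105 [ 489. -161.]
blue 644 [451.8 268.5] z113 [ 479. -220.] z105 [ 479. -222.]
orange 523 [250.5 200.2] z113 [613. 143.] z105 [614. 145.]
```

The yellow bottle stands in its bay, cap at (469,-309). The offset over green is about 1 mm, so go down and grip.

Request:
{"name": "servo_tool", "arguments": {"plan": [[[-1,-0.03,0,-0.5,0,0,0],[-1,0,0,-0.7,0,0,0],[-1,0,0,-0.7,0,0,0],[-1,0,0,-0.6,0,0,0],[-1,0,0,-0.4,0,0,0]]]}}

```text
t: 10.63
ee_pos: [514.0, 151.6, 167.4]
orientation: [-2.228, -2.213, 0.004]
ft_force: [0.1, -0.3, -0.2]
width: 87.6
grasp_force: 0.0
```

Request:
{"name": "servo_tool", "arguments": {"plan": [[[-1,0,0,-0.38,0,0,0],[-1,0,0,0,0,0,0],[1,0,0,0,0,0,0],[1,0,0,0,0,0,0],[1,0,0,0,0,0,0]]]}}

```text
t: 11.05
ee_pos: [515.7, 153.3, 155.5]
orientation: [2.226, 2.215, 0.003]
ft_force: [0.8, 0.3, 0.1]
width: 71.1
grasp_force: 0.0
```

Request:
{"name": "servo_tool", "arguments": {"plan": [[[1,0,0,0,0,0,0],[1,0,0,0,0,0,0],[1,0,0,0,0,0,0],[1,0,0,0,0,0,0],[1,0,0,0,0,0,0]]]}}

```text
t: 11.47
ee_pos: [514.9, 153.8, 154.5]
orientation: [2.226, 2.217, 0.0]
ft_force: [-1.1, 0.7, 0.4]
width: 38.2
grasp_force: 1.7
```

Request:
{"name": "servo_tool", "arguments": {"plan": [[[1,0,0,0,0,0,0],[1,0,0,0,0,0,0],[1,0,0,0,0,0,0]]]}}

```text
t: 11.72
ee_pos: [515.0, 153.7, 154.4]
orientation: [2.226, 2.217, 0.0]
ft_force: [-0.7, 0.7, 3.4]
width: 37.6
grasp_force: 30.0
```

Request:
{"name": "servo_tool", "arguments": {"plan": [[[1,0,0,0.4,0,0,0],[1,0,0,0.7,0,0,0],[1,0,0,0.8,0,0,0],[1,0,0,0.8,0,0,0],[1,0,0,0.5,0,0,0]]]}}

```text
t: 12.13
ee_pos: [515.5, 153.8, 284.9]
orientation: [2.225, 2.216, 0.003]
ft_force: [0.7, 1.1, -1.9]
width: 37.6
grasp_force: 30.0
```

Request:
{"name": "servo_tool", "arguments": {"plan": [[[1,-0.06,-0.4,0,0,0,0],[1,-0.06,-0.7,0,0,0,0],[1,-0.06,-0.95,0,0,0,0],[1,-0.06,-0.95,0,0,0,0],[1,-0.06,-0.95,0,0,0,0]]]}}

```text
t: 12.55
ee_pos: [502.3, -5.6, 282.0]
orientation: [-2.224, -2.218, 0.001]
ft_force: [0.6, 0.6, -1.0]
width: 37.4
grasp_force: 30.0
```

Request:
{"name": "servo_tool", "arguments": {"plan": [[[1,-0.06,-0.95,0,0,0,0],[1,-0.06,-0.95,0,0,0,0],[1,-0.06,-0.95,0,0,0,0],[1,-0.06,-0.85,0,0,0,0],[1,-0.08,-0.62,0,0,0,0]]]}}

```text
t: 12.97
ee_pos: [489.6, -179.7, 282.0]
orientation: [2.227, 2.216, -0.001]
ft_force: [1.0, 0.7, -1.9]
width: 37.7
grasp_force: 30.0
```

Request:
{"name": "servo_tool", "arguments": {"plan": [[[1,0,0,0,0,0,0],[1,0,0,0,0,0,0],[1,0,0,0,0,0,0],[1,0,0,0,0,0,0]]]}}

```text
t: 13.3
ee_pos: [490.0, -176.1, 282.0]
orientation: [-2.224, -2.218, 0.0]
ft_force: [0.4, 0.2, -1.7]
width: 37.1
grasp_force: 30.0
```

Request:
{"name": "servo_tool", "arguments": {"plan": [[[1,0,-0.03,-0.5,0,0,0],[1,0,0,-0.6,0,0,0],[1,0,0,-0.6,0,0,0],[1,0,0,-0.5,0,0,0],[1,0,0,-0.4,0,0,0]]]}}

```text
t: 13.72
ee_pos: [489.9, -176.7, 176.8]
orientation: [-2.222, -2.218, 0.001]
ft_force: [-0.2, -1.2, -1.7]
width: 37.5
grasp_force: 30.0
```

Request:
{"name": "servo_tool", "arguments": {"plan": [[[1,0,0,-0.2,0,0,0],[1,0,0,-0.1,0,0,0],[1,0,0,-0.04,0,0,0],[1,0,0,0,0,0,0],[1,0,0,0,0,0,0]]]}}

```text
t: 14.13
ee_pos: [490.7, -178.3, 165.5]
orientation: [2.224, 2.216, 0.001]
ft_force: [0.7, 0.1, -1.2]
width: 37.7
grasp_force: 30.0
```

Request:
{"name": "servo_tool", "arguments": {"plan": [[[1,0,0,-0.03,0,0,0],[1,0,0,0,0,0,0],[1,0,0,0,0,0,0]]]}}

```text
t: 14.38
ee_pos: [490.3, -178.5, 163.9]
orientation: [2.225, 2.216, 0.001]
ft_force: [0.6, -0.6, -1.3]
width: 37.4
grasp_force: 30.0
```

Request:
{"name": "servo_tool", "arguments": {"plan": [[[1,0,0,-0.03,0,0,0],[1,0,0,0,0,0,0],[1,0,0,0,0,0,0]]]}}

```text
t: 14.63
ee_pos: [490.3, -178.4, 162.4]
orientation: [2.226, 2.217, 0.0]
ft_force: [-0.1, 0.8, 0.0]
width: 37.9
grasp_force: 30.0
```

Request:
{"name": "servo_tool", "arguments": {"plan": [[[1,0,0,-0.02,0,0,0],[1,0,0,0,0,0,0]]]}}

```text
t: 14.8
ee_pos: [490.4, -178.5, 162.4]
orientation: [2.225, 2.217, 0.0]
ft_force: [-3.3, -0.6, 8.7]
width: 37.0
grasp_force: 30.0
```

Request:
{"name": "servo_tool", "arguments": {"plan": [[[-1,0,0,0,0,0,0],[-1,0,0,0,0,0,0],[-1,0,0,0,0,0,0],[-1,0,0,0,0,0,0],[-1,0,0,0,0,0,0]]]}}

```text
t: 15.22
ee_pos: [490.1, -178.3, 161.3]
orientation: [-2.226, -2.217, 0.0]
ft_force: [-0.4, 0.7, 0.0]
width: 67.2
grasp_force: 0.0
```

Request:
{"name": "servo_tool", "arguments": {"plan": [[[-1,0,0,0,0,0,0],[-1,0,0,0,0,0,0],[-1,0,0,0,0,0,0],[-1,0,0,0,0,0,0]]]}}

```text
t: 15.55
ee_pos: [490.2, -178.3, 161.4]
orientation: [-2.226, -2.217, -0.0]
ft_force: [0.1, -0.5, 0.3]
width: 87.7
grasp_force: 0.0
```

Request:
{"name": "servo_tool", "arguments": {"plan": [[[-1,0,0,0.4,0,0,0],[-1,0,0,0.7,0,0,0],[-1,0,0,0.7,0,0,0],[-1,0,0,0.7,0,0,0],[-1,0,0,0.6,0,0,0]]]}}

```text
t: 15.97
ee_pos: [490.2, -178.3, 287.2]
orientation: [2.225, 2.217, 0.001]
ft_force: [0.8, -0.2, 0.3]
width: 87.7
grasp_force: 0.0
```

Request:
{"name": "servo_tool", "arguments": {"plan": [[[-1,0.02,0.9,0,0,0,0],[-1,0.02,0.95,0,0,0,0],[-1,0.02,0.95,0,0,0,0],[-1,0.02,0.95,0,0,0,0],[-1,0.02,0.95,0,0,0,0]]]}}

```text
t: 16.38
ee_pos: [493.8, 11.2, 285.7]
orientation: [2.226, 2.216, 0.001]
ft_force: [0.5, -0.0, -1.1]
width: 87.7
grasp_force: 0.0
```

Request:
{"name": "servo_tool", "arguments": {"plan": [[[-1,0.02,0.95,0,0,0,0],[-1,0.02,0.95,0,0,0,0],[-1,0.02,0.95,0,0,0,0],[-1,0.02,0.95,0,0,0,0],[-1,0.02,0.9,0,0,0,0]]]}}

```text
t: 16.8
ee_pos: [497.7, 199.8, 285.6]
orientation: [2.225, 2.217, 0.0]
ft_force: [0.7, -0.3, -0.7]
width: 87.6
grasp_force: 0.0
```

Request:
{"name": "servo_tool", "arguments": {"plan": [[[-1,0,0.6,0,0,0,0],[-1,0,0,0,0,0,0],[-1,0,0,0,0,0,0],[-1,0,0,0,0,0,0],[-1,0,0,0,0,0,0]]]}}

```text
t: 17.22
ee_pos: [498.0, 220.5, 285.3]
orientation: [-2.227, -2.216, 0.001]
ft_force: [0.0, -0.0, 0.8]
width: 87.8
grasp_force: 0.0
```

Run:
```python
from h import *
o=readout.get_obs(); print(o['ee_pos'],o['t'])
im=save('top','pics/t2.png')
for k,m in masks(im).items():
    for a,c,b in blobs(m,150): 
        if a<3000: print(k,a,c,'z113',ray('top',*c,113).round(0)[:2],'z105',ray('top',*c,105).round(0)[:2])
```

```text
[497.99036688 220.51460677 285.33890068] 17.2167
red 673 [383.7 258.3] z113 [ 499. -100.] z105 [ 500. -100.]
red 338 [209.6 263.5] z113 [497. 218.] z105 [497. 221.]
yellow 446 [503.3 272.9] z113 [ 469. -309.] z105 [ 469. -312.]
green 366 [425.7 263.3] z113 [ 489. -174.] z105 [ 489. -176.]
blue 650 [451.7 268.5] z113 [ 479. -220.] z105 [ 479. -222.]
orange 635 [248.1 199.7] z113 [614. 148.] z105 [615. 149.]
```

Green is standing in its bay within 3 mm of centre. Red next.

Request:
{"name": "servo_tool", "arguments": {"plan": [[[-1,0,0.03,-0.5,0,0,0],[-1,0,0,-0.7,0,0,0],[-1,0,0,-0.7,0,0,0],[-1,0,0,-0.6,0,0,0],[-1,0,0,-0.4,0,0,0]]]}}

```text
t: 17.68
ee_pos: [497.4, 221.2, 167.4]
orientation: [-2.227, -2.214, 0.004]
ft_force: [-0.4, -0.5, 0.1]
width: 87.8
grasp_force: 0.0
```

Request:
{"name": "servo_tool", "arguments": {"plan": [[[-1,0,0,-0.38,0,0,0],[-1,0,0,0,0,0,0],[1,0,0,0,0,0,0],[1,0,0,0,0,0,0],[1,0,0,0,0,0,0]]]}}

```text
t: 18.1
ee_pos: [498.9, 222.8, 155.5]
orientation: [2.226, 2.216, 0.003]
ft_force: [0.2, 0.2, 0.3]
width: 71.4
grasp_force: 0.0
```

Request:
{"name": "servo_tool", "arguments": {"plan": [[[1,0,0,0,0,0,0],[1,0,0,0,0,0,0],[1,0,0,0,0,0,0],[1,0,0,0,0,0,0],[1,0,0,0,0,0,0]]]}}

```text
t: 18.52
ee_pos: [498.1, 222.9, 154.5]
orientation: [2.226, 2.217, 0.0]
ft_force: [-0.5, -0.8, 0.7]
width: 38.2
grasp_force: 1.4
```

Request:
{"name": "servo_tool", "arguments": {"plan": [[[1,0,0,0,0,0,0],[1,0,0,0,0,0,0],[1,0,0,0,0,0,0]]]}}

```text
t: 18.77
ee_pos: [498.2, 222.9, 154.4]
orientation: [-2.226, -2.217, -0.0]
ft_force: [-1.5, 1.0, 3.4]
width: 37.4
grasp_force: 30.0
```

Request:
{"name": "servo_tool", "arguments": {"plan": [[[1,0,0,0.4,0,0,0],[1,0,0,0.7,0,0,0],[1,0,0,0.8,0,0,0],[1,0,0,0.8,0,0,0],[1,0,0,0.5,0,0,0]]]}}

```text
t: 19.18
ee_pos: [498.7, 223.1, 284.9]
orientation: [2.225, 2.216, 0.004]
ft_force: [1.0, 1.2, -1.3]
width: 37.3
grasp_force: 30.0
```

Request:
{"name": "servo_tool", "arguments": {"plan": [[[1,0.02,-0.4,0,0,0,0],[1,0.02,-0.7,0,0,0,0],[1,0.02,-0.95,0,0,0,0],[1,0.02,-0.95,0,0,0,0],[1,0,-0.95,0,0,0,0]]]}}

```text
t: 19.6
ee_pos: [500.9, 63.6, 282.0]
orientation: [-2.224, -2.218, 0.001]
ft_force: [0.6, -0.4, -1.0]
width: 37.5
grasp_force: 30.0
```

Request:
{"name": "servo_tool", "arguments": {"plan": [[[1,0,-0.95,0,0,0,0],[1,0,-0.95,0,0,0,0],[1,0,-0.95,0,0,0,0],[1,0,-0.85,0,0,0,0],[1,0,-0.68,0,0,0,0]]]}}

```text
t: 20.02
ee_pos: [500.8, -112.7, 282.0]
orientation: [-2.227, -2.216, 0.001]
ft_force: [0.2, -0.2, -1.3]
width: 37.2
grasp_force: 30.0
```

Request:
{"name": "servo_tool", "arguments": {"plan": [[[1,0,0,0,0,0,0],[1,0,0,0,0,0,0],[1,0,0,0,0,0,0],[1,0,0,0,0,0,0]]]}}

```text
t: 20.35
ee_pos: [501.1, -109.3, 282.0]
orientation: [-2.224, -2.218, 0.0]
ft_force: [0.9, 0.4, -1.5]
width: 37.6
grasp_force: 30.0
```

Request:
{"name": "servo_tool", "arguments": {"plan": [[[1,0,0,-0.5,0,0,0],[1,0,0,-0.6,0,0,0],[1,0,0,-0.6,0,0,0],[1,0,0,-0.5,0,0,0],[1,0,0,-0.4,0,0,0]]]}}

```text
t: 20.77
ee_pos: [500.9, -108.8, 176.8]
orientation: [-2.222, -2.219, 0.001]
ft_force: [0.3, 0.1, -2.4]
width: 37.3
grasp_force: 30.0
```

Request:
{"name": "servo_tool", "arguments": {"plan": [[[1,0,0,-0.2,0,0,0],[1,0,0,-0.1,0,0,0],[1,0,0,-0.05,0,0,0],[1,0,0,-0.03,0,0,0],[1,0,0,0,0,0,0]]]}}

```text
t: 21.18
ee_pos: [501.8, -110.2, 163.7]
orientation: [2.225, 2.217, 0.001]
ft_force: [-0.4, 0.1, -1.3]
width: 37.7
grasp_force: 30.0
```

Request:
{"name": "servo_tool", "arguments": {"plan": [[[1,0,0,-0.03,0,0,0],[1,0,0,0,0,0,0],[1,0,0,0,0,0,0]]]}}

```text
t: 21.43
ee_pos: [501.7, -110.5, 162.4]
orientation: [2.225, 2.216, 0.001]
ft_force: [-0.0, 0.2, 1.0]
width: 37.3
grasp_force: 30.0
```

Request:
{"name": "servo_tool", "arguments": {"plan": [[[1,0,0,-0.02,0,0,0],[1,0,0,0,0,0,0]]]}}

```text
t: 21.6
ee_pos: [501.8, -110.5, 162.4]
orientation: [2.225, 2.216, 0.001]
ft_force: [-2.9, 0.2, 10.8]
width: 37.3
grasp_force: 30.0
```

Request:
{"name": "servo_tool", "arguments": {"plan": [[[-1,0,0,0,0,0,0],[-1,0,0,0,0,0,0],[-1,0,0,0,0,0,0],[-1,0,0,0,0,0,0],[-1,0,0,0,0,0,0]]]}}

```text
t: 22.02
ee_pos: [501.3, -110.4, 161.0]
orientation: [-2.226, -2.217, 0.0]
ft_force: [0.4, 0.6, -0.1]
width: 67.2
grasp_force: 0.0
```

Request:
{"name": "servo_tool", "arguments": {"plan": [[[-1,0,0,0,0,0,0],[-1,0,0,0,0,0,0],[-1,0,0,0,0,0,0],[-1,0,0,0,0,0,0]]]}}

```text
t: 22.35
ee_pos: [501.3, -110.3, 161.0]
orientation: [-2.226, -2.217, 0.0]
ft_force: [0.3, 0.8, 0.4]
width: 87.6
grasp_force: 0.0
```

Request:
{"name": "servo_tool", "arguments": {"plan": [[[-1,0,0,0.4,0,0,0],[-1,0,0,0.7,0,0,0],[-1,0,0,0.7,0,0,0],[-1,0,0,0.7,0,0,0],[-1,0,0,0.6,0,0,0]]]}}

```text
t: 22.77
ee_pos: [501.4, -110.4, 286.8]
orientation: [2.225, 2.217, 0.001]
ft_force: [-0.1, -0.6, 0.2]
width: 87.6
grasp_force: 0.0
```

Request:
{"name": "servo_tool", "arguments": {"plan": [[[-1,-0.05,0.9,0,0,0,0],[-1,-0.05,0.95,0,0,0,0],[-1,-0.05,0.95,0,0,0,0],[-1,-0.05,0.95,0,0,0,0],[-1,-0.05,0.95,0,0,0,0]]]}}

```text
t: 23.18
ee_pos: [490.9, 79.2, 285.3]
orientation: [2.226, 2.216, 0.0]
ft_force: [0.9, -0.3, -0.6]
width: 87.3
grasp_force: 0.0
```

Request:
{"name": "servo_tool", "arguments": {"plan": [[[-1,-0.05,0.95,0,0,0,0],[-1,-0.05,0.95,0,0,0,0],[-1,-0.05,0.95,0,0,0,0],[-1,-0.05,0.95,0,0,0,0],[-1,-0.05,0.9,0,0,0,0]]]}}

```text
t: 23.6
ee_pos: [480.8, 267.8, 285.1]
orientation: [2.225, 2.217, 0.0]
ft_force: [0.4, 1.1, -0.3]
width: 87.8
grasp_force: 0.0
```

Request:
{"name": "servo_tool", "arguments": {"plan": [[[-1,0,0.4,0,0,0,0],[-1,0,0,0,0,0,0],[-1,0,0,0,0,0,0],[-1,0,0,0,0,0,0],[-1,0,0,0,0,0,0]]]}}

```text
t: 24.02
ee_pos: [481.3, 280.4, 285.0]
orientation: [-2.227, -2.216, 0.001]
ft_force: [0.8, 0.2, 0.5]
width: 87.8
grasp_force: 0.0
```

Run:
```python
from h import *
o=readout.get_obs(); print(o['ee_pos'],o['t'])
im=save('top','pics/t3.png')
for k,m in masks(im).items():
    for a,c,b in blobs(m,150): 
        if a<3000: print(k,a,c,'z113',ray('top',*c,113).round(0)[:2],'z105',ray('top',*c,105).round(0)[:2])
```

```text
[481.29848481 280.40370707 284.95389978] 24.0167
red 553 [385.4 258.3] z113 [ 499. -103.] z105 [ 500. -104.]
yellow 450 [503.3 272.9] z113 [ 469. -309.] z105 [ 469. -312.]
yellow 150 [483.1 283.1] z113 [ 452. -273.] z105 [ 452. -275.]
green 360 [425.7 263.4] z113 [ 489. -174.] z105 [ 489. -176.]
blue 649 [451.8 268.5] z113 [ 479. -220.] z105 [ 479. -222.]
blue 389 [177.6 273.5] z113 [480. 278.] z105 [480. 281.]
orange 638 [248.1 199.8] z113 [613. 148.] z105 [615. 149.]
```

Request:
{"name": "servo_tool", "arguments": {"plan": [[[-1,0,0,-0.5,0,0,0],[-1,0,0,-0.7,0,0,0],[-1,0,0,-0.7,0,0,0],[-1,0,0,-0.6,0,0,0],[-1,0,0,-0.4,0,0,0]]]}}

```text
t: 24.48
ee_pos: [480.8, 280.0, 167.0]
orientation: [-2.227, -2.215, 0.004]
ft_force: [-0.1, 0.2, 0.6]
width: 87.4
grasp_force: 0.0
```

Request:
{"name": "servo_tool", "arguments": {"plan": [[[-1,0,0,-0.37,0,0,0],[-1,0,0,0,0,0,0],[1,0,0,0,0,0,0],[1,0,0,0,0,0,0],[1,0,0,0,0,0,0]]]}}

```text
t: 24.9
ee_pos: [482.1, 281.7, 155.5]
orientation: [2.226, 2.216, 0.003]
ft_force: [0.3, -1.0, -0.4]
width: 71.0
grasp_force: 0.0
```

Request:
{"name": "servo_tool", "arguments": {"plan": [[[1,0,0,0,0,0,0],[1,0,0,0,0,0,0],[1,0,0,0,0,0,0],[1,0,0,0,0,0,0],[1,0,0,0,0,0,0]]]}}

```text
t: 25.32
ee_pos: [481.3, 281.7, 154.4]
orientation: [2.226, 2.217, 0.0]
ft_force: [0.4, -0.4, -0.1]
width: 38.0
grasp_force: 1.8
```

Request:
{"name": "servo_tool", "arguments": {"plan": [[[1,0,0,0,0,0,0],[1,0,0,0,0,0,0],[1,0,0,0,0,0,0]]]}}

```text
t: 25.57
ee_pos: [481.4, 281.8, 154.4]
orientation: [-2.226, -2.217, -0.0]
ft_force: [0.4, -0.1, 2.3]
width: 37.4
grasp_force: 30.0
```

Request:
{"name": "servo_tool", "arguments": {"plan": [[[1,0,0,0.4,0,0,0],[1,0,0,0.8,0,0,0],[1,0,0,0.8,0,0,0],[1,0,0,0.8,0,0,0],[1,0,0,0.6,0,0,0]]]}}

```text
t: 25.98
ee_pos: [481.5, 281.8, 292.5]
orientation: [2.225, 2.217, 0.002]
ft_force: [1.3, 0.1, -1.5]
width: 37.5
grasp_force: 30.0
```

Request:
{"name": "servo_tool", "arguments": {"plan": [[[1,-0.02,-0.4,0,0,0,0],[1,-0.02,-0.7,0,0,0,0],[1,-0.02,-0.95,0,0,0,0],[1,0,-0.95,0,0,0,0],[1,0,-0.95,0,0,0,0]]]}}

```text
t: 26.4
ee_pos: [477.7, 121.8, 289.1]
orientation: [-2.224, -2.218, 0.003]
ft_force: [0.2, -0.9, -0.9]
width: 37.5
grasp_force: 30.0
```

Request:
{"name": "servo_tool", "arguments": {"plan": [[[1,0,-0.95,0,0,0,0],[1,0,-0.95,0,0,0,0],[1,0,-0.95,0,0,0,0],[1,0,-0.95,0,0,0,0],[1,0,-0.95,0,0,0,0]]]}}

```text
t: 26.82
ee_pos: [477.6, -68.4, 289.2]
orientation: [-2.225, -2.216, 0.002]
ft_force: [1.2, 0.5, -0.7]
width: 37.3
grasp_force: 30.0
```

Request:
{"name": "servo_tool", "arguments": {"plan": [[[1,0,-0.95,0,0,0,0],[1,0,-0.95,0,0,0,0],[1,0,-0.95,0,0,0,0],[1,0,-0.9,0,0,0,0],[1,0,-0.7,0,0,0,0]]]}}

```text
t: 27.23
ee_pos: [477.6, -247.0, 289.1]
orientation: [-2.226, -2.215, 0.001]
ft_force: [0.4, 0.2, -0.8]
width: 37.3
grasp_force: 30.0
```

Request:
{"name": "servo_tool", "arguments": {"plan": [[[1,0,0,0,0,0,0],[1,0,0,0,0,0,0],[1,0,0,0,0,0,0],[1,0,0,0,0,0,0]]]}}

```text
t: 27.57
ee_pos: [478.4, -243.2, 289.6]
orientation: [-2.224, -2.217, 0.0]
ft_force: [1.6, 0.3, -2.0]
width: 37.5
grasp_force: 30.0
```

Request:
{"name": "servo_tool", "arguments": {"plan": [[[1,0,0,-0.5,0,0,0],[1,0,0,-0.6,0,0,0],[1,0,0,-0.6,0,0,0],[1,0,0,-0.6,0,0,0],[1,0,0,-0.45,0,0,0]]]}}

```text
t: 27.98
ee_pos: [478.4, -242.5, 178.6]
orientation: [-2.222, -2.218, 0.001]
ft_force: [-0.1, -1.2, -1.1]
width: 37.4
grasp_force: 30.0
```

Request:
{"name": "servo_tool", "arguments": {"plan": [[[1,0,0,-0.2,0,0,0],[1,0,0,-0.1,0,0,0],[1,0,0,-0.05,0,0,0],[1,0,0,-0.03,0,0,0],[1,0,0,0,0,0,0]]]}}

```text
t: 28.4
ee_pos: [479.4, -244.4, 165.9]
orientation: [2.224, 2.217, 0.001]
ft_force: [-0.4, 0.4, -1.0]
width: 37.7
grasp_force: 30.0
```

Request:
{"name": "servo_tool", "arguments": {"plan": [[[1,0,0,-0.03,0,0,0],[1,0,0,0,0,0,0],[1,0,0,0,0,0,0]]]}}

```text
t: 28.65
ee_pos: [479.1, -244.5, 164.4]
orientation: [2.225, 2.216, 0.0]
ft_force: [0.2, 0.3, -1.5]
width: 37.3
grasp_force: 30.0
```

Request:
{"name": "servo_tool", "arguments": {"plan": [[[1,0,0,-0.03,0,0,0],[1,0,0,0,0,0,0],[1,0,0,0,0,0,0]]]}}

```text
t: 28.9
ee_pos: [478.9, -244.4, 162.7]
orientation: [-2.226, -2.217, 0.0]
ft_force: [-0.3, 0.1, -1.1]
width: 37.6
grasp_force: 30.0
```

Request:
{"name": "servo_tool", "arguments": {"plan": [[[1,0,0,-0.03,0,0,0],[1,0,0,0,0,0,0]]]}}

```text
t: 29.07
ee_pos: [479.0, -244.6, 162.4]
orientation: [2.226, 2.217, -0.0]
ft_force: [-3.0, 1.1, 9.5]
width: 37.3
grasp_force: 30.0
```

Contact: release, rise, move aside and check.

Request:
{"name": "servo_tool", "arguments": {"plan": [[[-1,0,0,0,0,0,0],[-1,0,0,0,0,0,0],[-1,0,0,0,0,0,0],[-1,0,0,0,0,0,0],[-1,0,0,0,0,0,0]]]}}

```text
t: 29.48
ee_pos: [478.9, -244.3, 161.3]
orientation: [-2.226, -2.217, 0.0]
ft_force: [0.0, 0.0, -0.1]
width: 67.0
grasp_force: 0.0
```

Request:
{"name": "servo_tool", "arguments": {"plan": [[[-1,0,0,0,0,0,0],[-1,0,0,0,0,0,0],[-1,0,0,0,0,0,0],[-1,0,0,0,0,0,0]]]}}

```text
t: 29.82
ee_pos: [478.9, -244.3, 161.4]
orientation: [-2.226, -2.217, 0.0]
ft_force: [-0.5, -0.1, -1.0]
width: 87.3
grasp_force: 0.0
```

Request:
{"name": "servo_tool", "arguments": {"plan": [[[-1,0,0,0.4,0,0,0],[-1,0,0,0.7,0,0,0],[-1,0,0,0.8,0,0,0],[-1,0,0,0.8,0,0,0],[-1,0,0,0.8,0,0,0]]]}}

```text
t: 30.23
ee_pos: [478.6, -244.2, 302.8]
orientation: [-2.225, -2.217, 0.0]
ft_force: [1.4, -0.2, -0.3]
width: 87.9
grasp_force: 0.0
```

Request:
{"name": "servo_tool", "arguments": {"plan": [[[-1,0,0.9,0,0,0,0],[-1,0,0.9,0,0,0,0],[-1,0,0.9,0,0,0,0],[-1,0,0.9,0,0,0,0],[-1,0,0.9,0,0,0,0]]]}}

```text
t: 30.65
ee_pos: [478.5, -62.9, 301.7]
orientation: [2.226, 2.216, 0.0]
ft_force: [0.4, -0.4, 0.2]
width: 87.8
grasp_force: 0.0
```

Request:
{"name": "servo_tool", "arguments": {"plan": [[[-1,0,0.9,0,0,0,0],[-1,0,0.9,0,0,0,0],[-1,0,0,0,0,0,0],[-1,0,0,0,0,0,0],[-1,0,0,0,0,0,0]]]}}

```text
t: 31.07
ee_pos: [478.9, 7.6, 301.5]
orientation: [2.225, 2.218, -0.0]
ft_force: [0.6, -0.5, 0.2]
width: 87.6
grasp_force: 0.0
```

Run:
```python
from h import *
im=save('top','pics/t4.png')
g=cv2.resize(im[120:360,200:520],None,fx=2.5,fy=2.5,interpolation=cv2.INTER_CUBIC); cv2.imwrite('pics/t4c.png',g[:,:,::-1])
```

```text
(no output)
```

View pics/t4c.png

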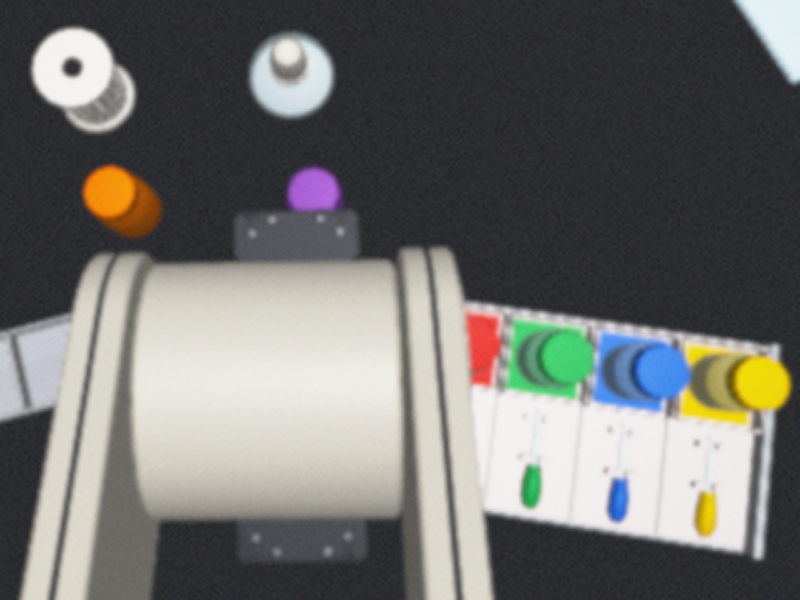

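Green, blue and yellow stand in their bays, with caps at crop (567,357), (660,371) and (762,382). The lamp and spool have not moved. The arm hides red, so I move it aside.

Request:
{"name": "servo_tool", "arguments": {"plan": [[[-1,0,0.9,0,0,0,0],[-1,0,0.9,0,0,0,0],[-1,0,0.9,0,0,0,0],[-1,0,0.9,0,0,0,0],[-1,0,0,0,0,0,0]]]}}

```text
t: 31.53
ee_pos: [479.7, 154.7, 301.7]
orientation: [-2.224, -2.218, -0.003]
ft_force: [-0.3, -0.3, -0.9]
width: 87.9
grasp_force: 0.0
```

Run:
```python
from h import *
im=save('top','pics/t5.png'); s=save('scene','pics/s5.png')
a=cv2.resize(im[220:350,350:520],(510,390),interpolation=cv2.INTER_CUBIC)
b=cv2.resize(s[110:200,180:310],(563,390),interpolation=cv2.INTER_CUBIC)[:,:285]
cv2.imwrite('pics/c5.png',np.hstack([a,cv2.resize(s[110:200,185:315],(285,197))[:, :].repeat(1,0) if 0 else cv2.copyMakeBorder(cv2.resize(s[120:200,185:315],(285,175)),0,215,0,0,0)])[:,:,::-1])
```

```text
(no output)
```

View pics/c5.png

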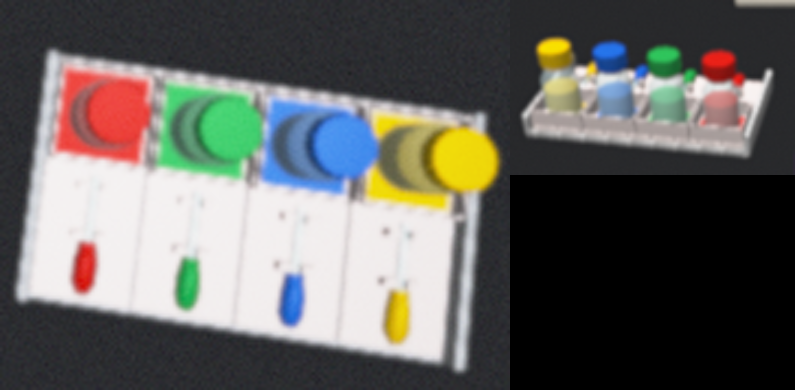

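All four bottles stand upright in the bays of their own colours. The caps in the left crop are at red (119,112), green (229,130), blue (343,145) and yellow (463,160). The gripper is clear of everything.

Request:
{"name": "servo_tool", "arguments": {"plan": [[[-1,0,0,0,0,0,0],[-1,0,0,0,0,0,0],[-1,0,0,0,0,0,0]]]}}

```text
t: 31.88
ee_pos: [479.1, 150.2, 301.5]
orientation: [2.228, 2.215, -0.0]
ft_force: [0.5, 0.2, 0.1]
width: 88.1
grasp_force: 0.0
```

```bash
python3 -c "
from workcell import close_job
print(close_job())"
```

```text
the job is handed in; nothing more can be done
None
```

I handed the job in at about 32 s: all four bottles stand upright in the bays of their own colours and the lamp and spool look unmoved in the last pictures; the hand-in returned no verdict.

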